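# Open the panini press for loading

### The arm

A 6-joint arm with a two-finger parallel gripper is mounted at the origin on the work surface. World frame = base frame: x ahead of the robot, y to its left, z up, the work surface at z = 0. Lengths are in mm, angles in rad, forces in N, time in s.
With the tool pointing down it reaches from about 350 to 975 mm from the base axis. Payload 7.1 kg.
Tool frame: the origin (TCP) lies at the centre of the arm's flange, where the gripper is bolted on; the fingertips stand 182 mm ahead of it and the grasp point (between the pads) lies 163 mm ahead of it; z points along the fingers, y is the line along which they close (so a half turn about z gives the same grasp; the last joint's range is limited). The gripper opens to 88 mm and grips with 3 to 60 N. Pads are 20 mm wide; open, the fingers measure 115 mm over their backs; the gripper's body (75 mm by 178 mm) begins 61 mm behind the grasp point.
Start: joints at [-1.137, 0.423, 1.63, -0, 1.089, -0.019], TCP at [273.443, -561.992, 404.675] pointing down, gripper open.
Joint ranges: [-3, 3], [-0.9, 2.11], [0.09, 2.58], [-1.31, 4.45], [0.11, 2.69], [-2.54, 2.54]. Speed limits (rad/s): [2.39, 2.39, 3.01, 3.14, 3.14, 3.14].

### API

Orientations are given as a rotation vector (axis times angle).
In Python, from workcell import readout, get_image, ctrl gives the robot as it stands.
- The arm moves only by the tool step_arm, never from a script. Its argument "targets" is a list that holds one entry, the list of rows, each a list of 7 numbers: the shift along the world's x, y, z as a fraction of full scale, then the turn, a rotation vector about the world's x, y, z as a fraction of full scale, then the opening, from 0 (shut) to 1 (fully open). In form: [[[dx, dy, dz, wx, wy, wz, claw], ...]]. A call has exactly 5 rows; each row shifts and turns the commanded pose from where the row before left it; what a row does not reach is not made up. Full scale, the value 1, is 0.05 m for a shift and 4 degrees for a turn. A row lasts 1/8 s, in which the tool goes at most 62.5 mm and 10.7 degrees, less where a joint would pass 70% of its speed; a pose out of reach is approached as far as the arm can. A call with a number of a shift or a turn outside -1 to 1 is refused whole. A call with a gripper value outside its range is refused whole. The fingers move at their own pace and stop on an object; the grip force is fixed at half the most. Time passes only in rows, so rows that do not move let the fingers close, or fill a call up. It gives the time, the measured TCP pose, the force, the opening and the grip force at its end, in the units of the state.
- readout.get_obs(): the state, without advancing time (a new reading comes with each control period).
- get_image(name): name is "side" or "top"; returns a dict with "pixels" (480x640x3 uint8, red, green, blue), "intrinsics" (3x3 intrinsics, pixels), "extrinsics" (4x4, takes a point from world to camera coordinates). Camera axes: x right, y down, z forward; pixel columns grow to the right and rows downward; lengths in mm; the calibration is good to about 2 mm. A picture is of the moment at which its call begins. There is no depth.
- ctrl.close_job(): hands the job in; it is judged then, once.
The state is a dict: "t": time; "qpos": joint angles; "qvel": joint speeds; "joint_torque": joint torques, N m; "ee_pos": TCP position; "orientation": TCP orientation; "ft_force": force on the tool from outside, world axes, zero at the start; "moment": the same for the moment, N m; "width": finger opening in mm; "grasp_force": force on a finger pad.
Only numpy, scipy, OpenCV 4.12 (cv2) and the standard library are available. Lean on these libraries where they do the work, as an engineer would, in place of code of your own. Each camera call takes 0.05 s, during which the arm holds its last target. There are 200 camera calls.

### The job

Get the cold panini press ready to load: with a fingertip under its front handle push the lid up and ease it over, past its balance point and without flinging it, so that it stays leaning back on its hinge by its own weight, and push the drip tray under the press fully home. Only push with the fingertips: do not grip the handle or the tray's front between the fingers. Leave the other things on the counter where they are, and let go of everything at the end.

Things in the scene. Friction and masses are not known exactly. Their poses are not given: they have to be found in the camera images.
- press: a two-slice contact grill (panini press), firmly on the counter: black housings, steel cover on the lid, 210 mm deep (its x), 270 mm wide (y), 115 mm high when shut. Origin under its centre, on the counter; its -x axis points out of its front (handle side), +x to the hinge at its back, z up. Lower housing 22 to 63 mm above the counter, its front face at x = -105 mm.
- lid (a joint): lid angle in rad: 0 shut (level), pi/2 upright, stop at 1.85 (leaning back). It turns about a level hinge line along the press's y axis. Some 0.7 kg (varies), nearly free: it falls shut below about 1.45 rad (its balance point) and falls back to the stop above that. About 4 N up at the handle starts it. Its flat inner side lies 15 to 20 mm deeper than the handle's underside.
- press_hinge (a point): the middle of the lid's hinge line, 72 mm above the counter, at x = +105 mm of the press's frame; it does not move as the lid turns.
- handle_edge (a point): middle of the lower front edge of the lid's handle, 255 mm from the hinge line, swings with the lid (axes: the lid's). The handle is a solid black paddle 130 mm wide, 23 mm thick, standing out 45 mm in front of the shut lid. Shut, its flat underside is 82 mm above the counter and runs back 50 mm from this edge; under it is free room down to the tray's bar (34 mm above the counter).
- tray (a joint): how far the drip tray stands out of its home, in m: 0 fully home, at most 0.08; it slides along the press's x axis, out to the front, and takes about 2 N to push. It stays where it is left.
- tray_face (a point): centre of the outer (front) face of the drip tray's front bar, 20 mm above the counter; it moves with the tray and is at x = -132 mm of the press's frame when home. The bar is 184 mm wide, 26 mm deep, 6 to 34 mm above the counter; when home its back rests against the press's front face.
- spatula: a kitchen spatula, 260 mm long, lying flat beside the press; origin at the centre of its underside
- mug: a white mug, 80 mm across and 92 mm high; origin under its centre
- jar: a squat glass jar with a metal cap, 68 mm across and 100 mm high; origin under its centre
- plate: a white dinner plate, 190 mm across and 20 mm high, some way in front of the press; origin under its centre
- shaker: a small steel salt shaker, 42 mm across and 76 mm high; origin under its centre
- oil: a tall oil bottle, 60 mm across and 235 mm high; origin under its centre
- tumbler: a plastic tumbler, 80 mm across and 115 mm high; origin under its centre

How it is judged:
By the outcome, as a careful person would: the job done as asked, in the order asked, and still so for the second after the job is handed in, with the robot touching nothing.
It also fails if it takes over 54 s, if anything falls off the work surface, if the arm or the gripper's body presses on something with over 40 N, if the wrist force passes 120 N, or if a joint passes its speed limit or range.

## Working session

There is one attempt and no reset: what is moved stays moved. The work goes in short steps, Python scripts to look and compute and a tool call to move; the robot and the scene stay as the last step left them, time stands still between calls to the robot, and variables do not carry over. Pictures are saved under pics/ and viewed, at most 10 in all, crops included, and the job is handed in when it is done.

Besides the shell and the picture viewer there is one more tool, called as name([rows], argument=value, ...), one row to a line, values as JSON. step_arm: Moves the arm, as the interface text tells. Shift numbers are shares of 0.05 m and turn numbers shares of 4 degrees, none past 1 either way. Its arguments: {"type":"object","properties":{"targets":{"type":"array"}},"required":["targets"]}

```bash
mkdir -p pics; cat > h.py <<'E'
import numpy as np, cv2
from workcell import readout, get_image, ctrl
def shot(n,f):
    d=get_image(n); cv2.imwrite('pics/'+f,cv2.cvtColor(d['pixels'],cv2.COLOR_RGB2BGR))
    np.savez('pics/'+f[:-4]+'.npz',K=d['intrinsics'],E=d['extrinsics']); return d
def cal(f):
    z=np.load('pics/'+f+'.npz'); return np.array(z['K']),np.array(z['E'])
def ray(f,u,v):
    K,E=cal(f); R,t=E[:3,:3],E[:3,3]; return -R.T@t, R.T@np.linalg.solve(K,[u,v,1.])
def onz(f,u,v,z):
    c,d=ray(f,u,v); return c+d*(z-c[2])/d[2]
def proj(f,p):
    K,E=cal(f); q=K@(E[:3,:3]@np.array(p,float)+E[:3,3]); return q[:2]/q[2]
E
python3 - <<'E'
from h import *
for n in('top','side'):
    shot(n,n+'0.png'); print(n,ray(n+'0',320,240))
print(readout.get_obs())
E
```

```text
top (array([ 358.17459243,   56.5806667 , 1152.29445823]), array([ 0.22251455,  0.01883053, -0.97496148]))
side (array([-131.08044071,  766.74562629, 1045.95219347]), array([ 0.50368114, -0.52270572, -0.68805807]))
{'t': 0.1, 'qpos': array([-1.13698877e+00,  4.23782714e-01,  1.63057667e+00,  3.98940090e-05,
        1.08857103e+00, -1.90195969e-02]), 'qvel': array([-1.46277196e-03, -1.65127016e-03, -2.45254369e-03, -1.32417358e-04,
        5.61011553e-05,  3.89721571e-04]), 'joint_torque': array([-2.64710936e-03, -5.45618570e+01, -2.74324179e+01,  6.44029467e-02,
        1.87463744e-02, -3.81529048e-05]), 'ee_pos': array([ 273.36146205, -561.78888229,  403.98233309]), 'orientation': array([-3.06013589e+00, -7.04913707e-01,  3.78219431e-04]), 'ft_force': array([-0.29677735,  0.12873324, -1.05111452]), 'moment': array([-0.07889941,  0.01259788,  0.01965061]), 'grasp_force': 0.0, 'width': 87.62887030080408}
```

View pics/top0.png

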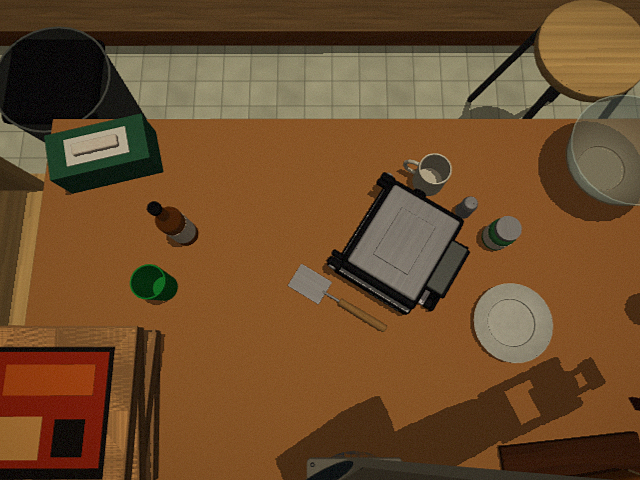

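View pics/side0.png

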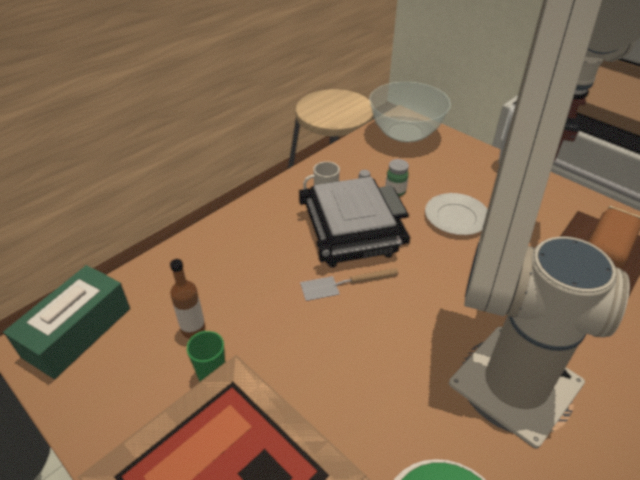

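The press's hinge bar runs from about (387,180) to (333,262) in the top view. Its grey handle is at the right, around (446,272), with the shaker at (468,207), jar (502,233) and plate (512,322) near the front. I'll zoom in on both views.

```bash
python3 - <<'E'
from h import *
a=cv2.imread('pics/top0.png')[160:330,320:560]; b=cv2.imread('pics/side0.png')[150:280,290:500]
a=cv2.resize(a,(720,510),interpolation=cv2.INTER_CUBIC);a=cv2.convertScaleAbs(a,alpha=1.6,beta=20)
b=cv2.resize(b,(800,495),interpolation=cv2.INTER_CUBIC);b=cv2.convertScaleAbs(b,alpha=1.6,beta=20)
cv2.imwrite('pics/ta.png',a);cv2.imwrite('pics/sa.png',b)
E
```

```text
(no output)
```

View pics/ta.png

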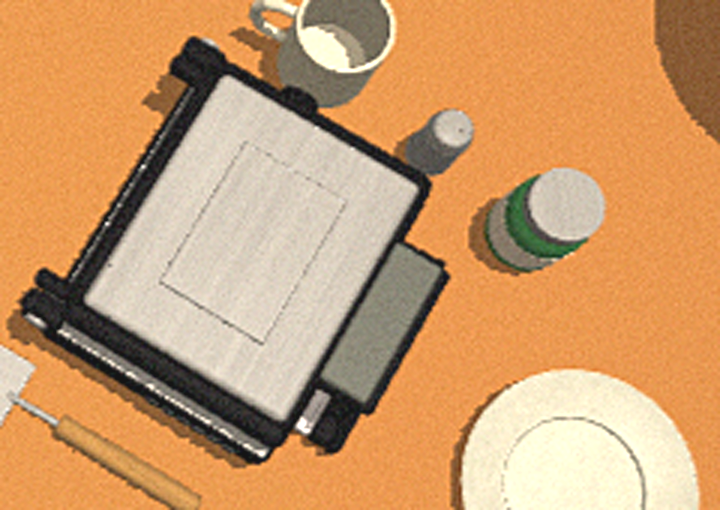

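View pics/sa.png

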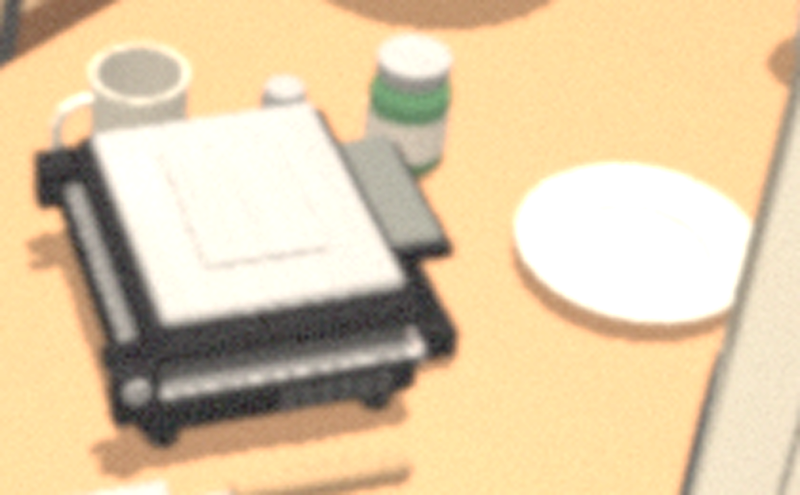

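```bash
python3 - <<'E'
from h import *
def T(x,y,z): return onz('top0',320+x/3,160+y/3,z)
def S(x,y,z): return onz('side0',290+x*210/800,150+y*130/495,z)
a,b=T(445,263,105),T(370,411,105); e=(b-a)[:2]; print('handle',a,b,np.linalg.norm(e))
c,d=S(385,138,105),S(449,243,105); print('handle side',c,d,np.linalg.norm(c-d))
C=[T(*p,115) for p in[(225,72),(428,180),(292,420),(85,300)]]
for i in range(4): print('cover',C[i],np.linalg.norm(C[i]-C[i-1]))
yv=-(e/np.linalg.norm(e)); 
cu=C[1]-C[2]; cu=cu[:2]/np.linalg.norm(cu[:2]); cv_=C[0]-C[3]; cv_=cv_[:2]/np.linalg.norm(cv_[:2])
print(np.degrees([np.arctan2(*v[::-1]) for v in(yv,cu,cv_)]))
print('tray corner bar', T(340,452,34),T(358,412,34),S(452,345,34),S(455,320,34))
for n,p,z in(('jar',(565,205),100),('shaker',(455,127),76),('plate',(580,475),20),('mug',(345,28),92)): print(n,T(*p,z))
E
```

```text
handle [ 579.15558707 -263.20197962  105.        ] [ 466.23539443 -199.95107573  105.        ] 129.42815284909122
handle side [ 568.55490023 -252.96915666  105.        ] [ 459.47555337 -189.34850959  105.        ] 126.27703926597576
cover [729.30280376 -98.3395993  115.        ] 211.9676947893239
cover [ 642.0714767  -251.29499172  115.        ] 176.08139166510483
cover [ 458.56925996 -139.55275151  115.        ] 214.84736860749737
cover [548.61752435  12.48969936 115.        ] 176.70765910751564
[-29.25485021 -31.33899819 -31.52424961]
tray corner bar [ 441.12012515 -191.86383062   34.        ] [ 472.76572771 -207.73530952   34.        ] [ 432.93031928 -172.0998144    34.        ] [ 447.69744103 -195.04968174   34.        ]
jar [ 626.11897254 -360.63149708  100.        ]
shaker [ 696.76564655 -287.24291807   76.        ]
plate [ 423.89737443 -385.93999074   20.        ]
mug [ 774.74752412 -199.26654078   92.        ]
```

```bash
cat >> h.py <<'E'
from scipy.spatial.transform import Rotation as Ro
C0=np.array([599,-103.,0]); th=np.radians(59.)
ex=np.array([np.cos(th),np.sin(th),0]); ey=np.array([-ex[1],ex[0],0]); ez=np.array([0,0,1.])
def Rt(a):  # tool pointing along ex, a deg below level
    a=np.radians(a); z=np.cos(a)*ex-np.sin(a)*ez; y=-ey; return np.c_[np.cross(y,z),y,z]
def W(x,y,z): return C0+x*ex+y*ey+z*ez
def P(p): d=np.array(p)-C0; return np.array([d@ex,d@ey,d[2]])
def plan(p,a,tip=True):  # p: tip point in press frame
    R=Rt(a); t=W(*p)-182*R[:,2]
    o=readout.get_obs(); q=Ro.from_rotvec(o['orientation']).as_matrix()
    dp=(t-o['ee_pos']); rv=np.degrees(Ro.from_matrix(R@q.T).as_rotvec())
    print('t',round(o['t'],2),'shift units',np.round(dp/50,3),'turn units',np.round(rv/4,3),'tipP',np.round(P(o['ee_pos']+182*q[:,2]),1),'down',np.degrees(np.arcsin(-q[2,2])).round(1),'F',o['ft_force'].round(1))
E
python3 -c "
from h import *
plan((-220,10,180),30); plan((-220,10,49),30)"
```

```text
t 0.1 shift units [ 2.452  2.805 -2.66 ] turn units [ 10.245 -11.218   7.477] tipP [-560.8   43.   222. ] down 89.9 F [-0.3  0.1 -1.1]
t 0.1 shift units [ 2.452  2.805 -5.28 ] turn units [ 10.245 -11.218   7.477] tipP [-560.8   43.   222. ] down 89.9 F [-0.3  0.1 -1.1]
```

step_arm([
  [[0.12,0.14,-0.1,0.51,-0.56,0.37,0],[0.12,0.14,-0.1,0.51,-0.56,0.37,0],[0.12,0.14,-0.1,0.51,-0.56,0.37,0],[0.12,0.14,-0.1,0.51,-0.56,0.37,0],[0.12,0.14,-0.1,0.51,-0.56,0.37,0]],
])

```text
t: 0.72
ee_pos: [303.6, -526.6, 379.1]
orientation: [-2.864, -0.86, -0.348]
ft_force: [-0.2, 0.8, -0.2]
width: 41.5
grasp_force: 0.0
```

step_arm([
  [[0.12,0.14,-0.1,0.51,-0.56,0.37,0],[0.12,0.14,-0.1,0.51,-0.56,0.37,0],[0.12,0.14,-0.1,0.51,-0.56,0.37,0],[0.12,0.14,-0.1,0.51,-0.56,0.37,0],[0.12,0.14,-0.1,0.51,-0.56,0.37,0]],
])

```text
t: 1.35
ee_pos: [333.5, -491.6, 354.2]
orientation: [-2.628, -0.986, -0.662]
ft_force: [-0.4, -0.1, -0.2]
width: 0.7
grasp_force: 0.0
```

```bash
python3 -c "
from h import *
plan((-220,10,180),30); print(readout.get_obs()['qpos'])"
```

```text
t 1.35 shift units [ 1.248  1.402 -1.663] turn units [ 5.12  -5.606  3.778] tipP [-379.1   13.   197.1] down 59.7 F [-0.4 -0.1 -0.2]
[-1.09505759  0.4901905   1.70065282  0.51853464  1.22080509 -0.49059292]
```

step_arm([
  [[0.12,0.14,-0.16,0.51,-0.56,0.38,0],[0.12,0.14,-0.16,0.51,-0.56,0.38,0],[0.12,0.14,-0.16,0.51,-0.56,0.38,0],[0.12,0.14,-0.16,0.51,-0.56,0.38,0],[0.12,0.14,-0.16,0.51,-0.56,0.38,0]],
])

```text
t: 1.98
ee_pos: [363.5, -456.7, 314.1]
orientation: [-2.356, -1.089, -0.942]
ft_force: [-0.5, 0.2, 0.3]
width: 0.5
grasp_force: 0.0
```

step_arm([
  [[0.12,0.14,-0.16,0.51,-0.56,0.38,0],[0.12,0.14,-0.16,0.51,-0.56,0.38,0],[0.12,0.14,-0.16,0.51,-0.56,0.38,0],[0.12,0.14,-0.16,0.51,-0.56,0.38,0],[0.12,0.14,-0.16,0.51,-0.56,0.38,0]],
])

```text
t: 2.6
ee_pos: [393.6, -421.7, 274.1]
orientation: [-2.057, -1.166, -1.186]
ft_force: [-0.5, 0.0, -0.2]
width: 0.5
grasp_force: 0.0
```

```bash
python3 -c "
from h import *
plan((-205,10,49),30); print(readout.get_obs()['qpos'])"
```

```text
t 2.6 shift units [ 0.202  0.261 -2.682] turn units [ 0.026  0.    -0.012] tipP [-221.5   12.   182.8] down 30.1 F [-0.5  0.  -0.2]
[-1.01230129  0.67530891  1.73933436  0.88801805  1.45719422 -0.93351089]
```

Orientation reached. Next is straight down in front of the handle, and then I'll look before inserting.

step_arm([
  [[0.0,0.0,-0.5,0,0,0,0],[0,0,-0.6,0,0,0,0],[0,0,-0.6,0,0,0,0],[0,0,-0.6,0,0,0,0],[0,0,-0.4,0,0,0,0]],
])

```text
t: 3.22
ee_pos: [393.2, -421.7, 138.1]
orientation: [-2.058, -1.164, -1.184]
ft_force: [0.2, 0.6, 0.2]
width: 0.9
grasp_force: 0.0
```

```bash
python3 - <<'E'
from h import *
plan((-129,10,49),30)
shot('top','t1.png');shot('side','s1.png')
a=cv2.imread('pics/t1.png')[160:340,330:560]; b=cv2.imread('pics/s1.png')[150:300,290:500]
a=cv2.resize(a,(400,313),interpolation=cv2.INTER_CUBIC); b=cv2.resize(b,(400,286),interpolation=cv2.INTER_CUBIC)
m=np.zeros((313,800,3),np.uint8); m[:,:400]=a; m[:286,400:]=b
cv2.imwrite('pics/m1.png',cv2.convertScaleAbs(m,alpha=1.7,beta=20))
E
```

```text
t 3.23 shift units [0.991 1.564 0.039] turn units [ 0.03  -0.026 -0.002] tipP [-221.8   12.3   46.6] down 30.2 F [0.2 0.6 0.2]
```

View pics/m1.png

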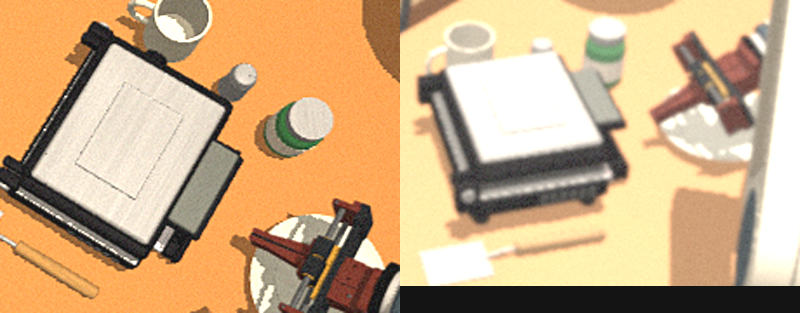

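The finger tip is at about (253,236) in the left crop, clear of plate and jar and in front of the handle, slightly to its +y side. I'll insert it, shifting 10 mm toward the handle's centre.

step_arm([
  [[0.24,0.28,0.02,0,0,0,0],[0.24,0.29,0.02,0,0,0,0],[0.24,0.29,0,0,0,0,0],[0.24,0.29,0,0,0,0,0],[0.2,0.29,0,0,0,0,0]],
])

```text
t: 3.95
ee_pos: [452.4, -348.7, 141.9]
orientation: [-2.058, -1.167, -1.185]
ft_force: [0.5, -0.3, 1.4]
width: 0.8
grasp_force: 0.0
```

```bash
python3 - <<'E'
from h import *
o=readout.get_obs();plan((-129,0,49),30)
shot('top','t2.png');shot('side','s2.png')
a=cv2.imread('pics/t2.png')[180:330,380:540]; b=cv2.imread('pics/s2.png')[160:270,360:500]
a=cv2.resize(a,(400,375),interpolation=cv2.INTER_CUBIC); b=cv2.resize(b,(400,314),interpolation=cv2.INTER_CUBIC)
m=np.zeros((375,800,3),np.uint8); m[:,:400]=a; m[:314,400:]=b
cv2.imwrite('pics/m2.png',cv2.convertScaleAbs(m,alpha=1.7,beta=20))
E
```

```text
t 3.95 shift units [-0.021  0.001 -0.039] turn units [ 0.05  -0.008 -0.012] tipP [-128.8   -0.9   50.4] down 30.2 F [ 0.5 -0.3  1.4]
```

View pics/m2.png

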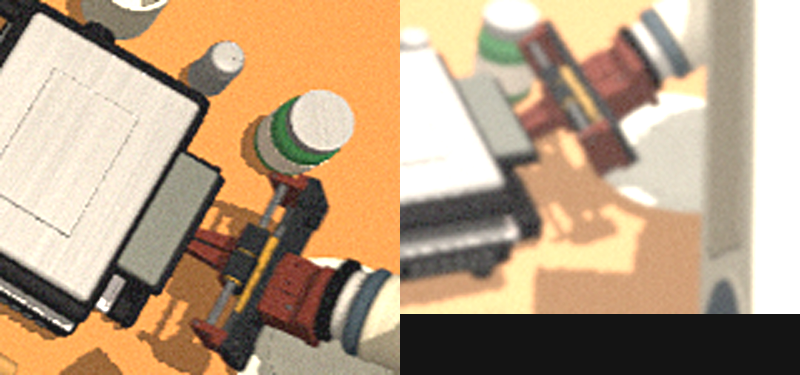

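```bash
cat >> h.py <<'E'
def tipat(thd,h=10,s=32,y=0):
    a=30+0.68*max(thd,0); f=np.radians(thd+2.25); r=np.radians(a)
    E=np.array([105-255.2*np.cos(f),y,72+255.2*np.sin(f)])
    return E-h*np.array([np.sin(r),0,np.cos(r)])+s*np.array([np.cos(r),0,-np.sin(r)]),a
def table(ths):
    o=readout.get_obs(); p=o['ee_pos']; R=Ro.from_rotvec(o['orientation']).as_matrix()
    for t in ths:
        q,a=tipat(t); Rn=Rt(a); pn=W(*q)-182*Rn[:,2]
        print(t,np.round((pn-p)/250,2),np.round(np.degrees(Ro.from_matrix(Rn@R.T).as_rotvec())/20,2),pn.round(),a)
        p,R=pn,Rn
E
python3 -c "
from h import *
table([2,10,20,30,40,50,60,68,74,79,83,87,90,93])"
```

```text
2 [0.   0.01 0.07] [-0.05  0.03 -0.01] [ 453. -345.  160.] 31.36
10 [0.03 0.04 0.19] [-0.23  0.14 -0.  ] [ 460. -335.  208.] 36.8
20 [0.05 0.08 0.23] [-0.29  0.18  0.  ] [ 472. -314.  265.] 43.6
30 [0.07 0.11 0.21] [-0.29  0.18  0.  ] [ 489. -287.  317.] 50.400000000000006
40 [0.08 0.14 0.19] [-0.29  0.18 -0.  ] [ 510. -252.  364.] 57.2
50 [0.1  0.16 0.16] [-0.29  0.18 -0.  ] [ 534. -211.  404.] 64.0
60 [0.11 0.18 0.13] [-0.29  0.18  0.  ] [ 562. -165.  436.] 70.80000000000001
68 [0.09 0.16 0.08] [-0.23  0.14 -0.  ] [ 585. -126.  456.] 76.24000000000001
74 [0.07 0.12 0.04] [-0.17  0.11  0.  ] [604. -95. 466.] 80.32
79 [0.06 0.1  0.02] [-0.15  0.09 -0.  ] [620. -69. 472.] 83.72
83 [0.05 0.08 0.01] [-0.12  0.07  0.  ] [632. -48. 475.] 86.44
87 [0.05 0.09 0.01] [-0.12  0.07  0.  ] [645. -26. 477.] 89.16
90 [0.04 0.06 0.  ] [-0.09  0.05  0.  ] [655. -10. 477.] 91.2
93 [ 0.04  0.06 -0.  ] [-0.09  0.05 -0.  ] [664.   6. 476.] 93.24000000000001
```

step_arm([
  [[0,0.01,0.07,-0.05,0.03,-0.01,0],[0,0.01,0.07,-0.05,0.03,-0.01,0],[0,0.01,0.07,-0.05,0.03,-0.01,0],[0,0.01,0.07,-0.05,0.03,-0.01,0],[0,0.01,0.07,-0.05,0.03,-0.01,0]],
])

```text
t: 4.68
ee_pos: [451.5, -348.0, 159.4]
orientation: [-2.08, -1.172, -1.168]
ft_force: [1.7, -2.2, -3.4]
width: 0.4
grasp_force: 1.9
```

step_arm([
  [[0.03,0.04,0.19,-0.23,0.14,0,0],[0.03,0.04,0.19,-0.23,0.14,0,0],[0.03,0.04,0.19,-0.23,0.14,0,0],[0.03,0.04,0.19,-0.23,0.14,0,0],[0.03,0.04,0.19,-0.23,0.14,0,0]],
])

```text
t: 5.3
ee_pos: [458.4, -337.5, 207.4]
orientation: [-2.155, -1.215, -1.079]
ft_force: [-2.8, -1.7, -2.8]
width: 0.5
grasp_force: 2.2
```

```bash
python3 - <<'E'
from h import *
table([20,30,40])
shot('top','t3.png');shot('side','s3.png')
a=cv2.imread('pics/t3.png')[180:330,380:540]; b=cv2.imread('pics/s3.png')[140:270,330:500]
a=cv2.resize(a,(400,375),interpolation=cv2.INTER_CUBIC); b=cv2.resize(b,(400,306),interpolation=cv2.INTER_CUBIC)
m=np.zeros((375,800,3),np.uint8); m[:,:400]=a; m[:306,400:]=b
cv2.imwrite('pics/m3.png',cv2.convertScaleAbs(m,alpha=1.7,beta=20))
E
```

```text
20 [0.05 0.09 0.23] [-0.29  0.18  0.01] [ 472. -314.  265.] 43.6
30 [0.07 0.11 0.21] [-0.29  0.18  0.  ] [ 489. -287.  317.] 50.400000000000006
40 [0.08 0.14 0.19] [-0.29  0.18 -0.  ] [ 510. -252.  364.] 57.2
```

View pics/m3.png

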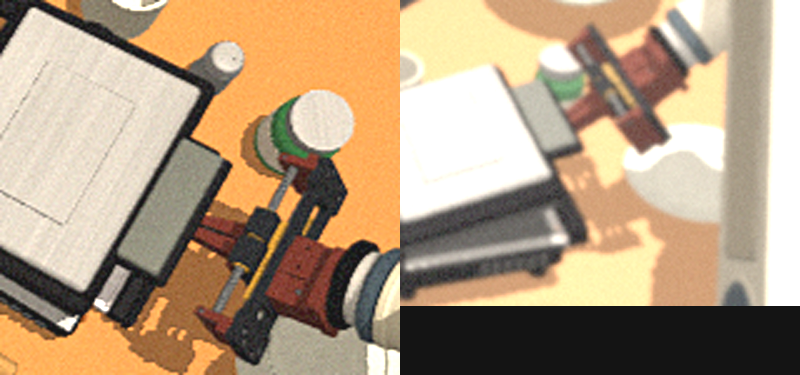

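The lid is up about 10°, resting on the finger (gap visible at the front, jar unmoved at (320,120)). Continuing along the arc.

step_arm([
  [[0.05,0.09,0.23,-0.29,0.18,0,0],[0.05,0.09,0.23,-0.29,0.18,0,0],[0.05,0.09,0.23,-0.29,0.18,0,0],[0.05,0.09,0.23,-0.29,0.18,0,0],[0.05,0.09,0.23,-0.29,0.18,0,0]],
])

```text
t: 6.02
ee_pos: [471.7, -315.3, 264.8]
orientation: [-2.247, -1.265, -0.963]
ft_force: [1.1, -2.7, -3.6]
width: 0.6
grasp_force: 1.6
```

step_arm([
  [[0.07,0.11,0.21,-0.29,0.18,0,0],[0.07,0.11,0.21,-0.29,0.18,0,0],[0.07,0.11,0.21,-0.29,0.18,0,0],[0.07,0.11,0.21,-0.29,0.18,0,0],[0.07,0.11,0.21,-0.29,0.18,0,0]],
])

```text
t: 6.65
ee_pos: [489.0, -286.8, 317.1]
orientation: [-2.333, -1.314, -0.837]
ft_force: [1.0, -1.1, -2.2]
width: 0.5
grasp_force: 1.3
```

step_arm([
  [[0.08,0.14,0.19,-0.29,0.18,0,0],[0.08,0.14,0.19,-0.29,0.18,0,0],[0.08,0.14,0.19,-0.29,0.18,0,0],[0.08,0.14,0.19,-0.29,0.18,0,0],[0.08,0.14,0.19,-0.29,0.18,0,0]],
])

```text
t: 7.28
ee_pos: [508.9, -251.6, 364.5]
orientation: [-2.415, -1.36, -0.706]
ft_force: [0.8, -0.8, -2.7]
width: 0.7
grasp_force: 1.1
```

```bash
python3 - <<'E'
from h import *
table([50,60,68,74,79])
shot('top','t4.png');shot('side','s4.png')
a=cv2.imread('pics/t4.png')[140:330,340:540]; b=cv2.imread('pics/s4.png')[100:270,300:500]
a=cv2.resize(a,(400,380),interpolation=cv2.INTER_CUBIC); b=cv2.resize(b,(400,340),interpolation=cv2.INTER_CUBIC)
m=np.zeros((380,800,3),np.uint8); m[:,:400]=a; m[:340,400:]=b
cv2.imwrite('pics/m4.png',cv2.convertScaleAbs(m,alpha=1.7,beta=20))
E
```

```text
50 [0.1  0.16 0.16] [-0.29  0.16  0.01] [ 534. -211.  404.] 64.0
60 [0.11 0.18 0.13] [-0.29  0.18  0.  ] [ 562. -165.  436.] 70.80000000000001
68 [0.09 0.16 0.08] [-0.23  0.14 -0.  ] [ 585. -126.  456.] 76.24000000000001
74 [0.07 0.12 0.04] [-0.17  0.11  0.  ] [604. -95. 466.] 80.32
79 [0.06 0.1  0.02] [-0.15  0.09 -0.  ] [620. -69. 472.] 83.72
```

View pics/m4.png

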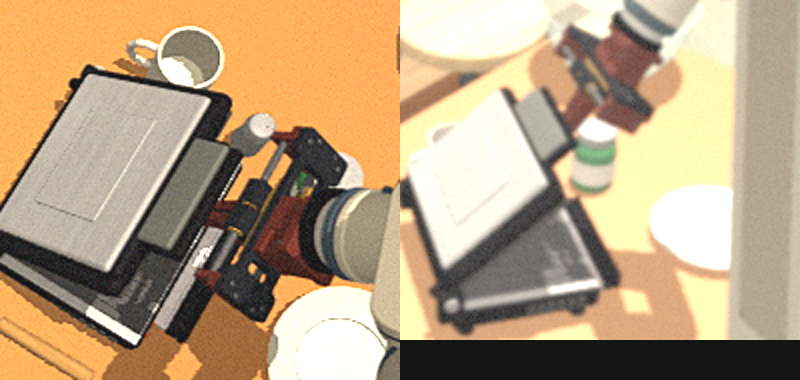

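The lid is at roughly 40°, with its handle (190,195 left crop) on the finger and nothing else disturbed.

step_arm([
  [[0.1,0.16,0.16,-0.29,0.17,0,0],[0.1,0.16,0.16,-0.29,0.17,0,0],[0.1,0.16,0.16,-0.29,0.17,0,0],[0.1,0.16,0.16,-0.29,0.17,0,0],[0.1,0.16,0.16,-0.29,0.17,0,0]],
])

```text
t: 8.0
ee_pos: [533.5, -211.9, 403.7]
orientation: [-2.492, -1.403, -0.573]
ft_force: [-0.5, -1.1, -2.0]
width: 0.4
grasp_force: 0.9
```

step_arm([
  [[0.11,0.18,0.13,-0.29,0.18,0,0],[0.11,0.18,0.13,-0.29,0.18,0,0],[0.11,0.18,0.13,-0.29,0.18,0,0],[0.11,0.18,0.13,-0.29,0.18,0,0],[0.11,0.18,0.13,-0.29,0.18,0,0]],
])

```text
t: 8.62
ee_pos: [561.1, -167.0, 436.3]
orientation: [-2.564, -1.443, -0.43]
ft_force: [-0.8, -0.9, -2.6]
width: 0.7
grasp_force: 0.7
```

step_arm([
  [[0.09,0.16,0.08,-0.23,0.14,0,0],[0.09,0.16,0.08,-0.23,0.14,0,0],[0.09,0.16,0.08,-0.23,0.14,0,0],[0.09,0.16,0.08,-0.23,0.14,0,0],[0.09,0.16,0.08,-0.23,0.14,0,0]],
])

```text
t: 9.25
ee_pos: [584.2, -126.9, 456.8]
orientation: [-2.619, -1.473, -0.314]
ft_force: [-0.4, -0.6, -1.4]
width: 0.4
grasp_force: 0.5
```

step_arm([
  [[0.07,0.12,0.04,-0.17,0.11,0,0],[0.07,0.12,0.04,-0.17,0.11,0,0],[0.07,0.12,0.04,-0.17,0.11,0,0],[0.07,0.12,0.04,-0.17,0.11,0,0],[0.07,0.12,0.04,-0.17,0.11,0,0]],
])

```text
t: 9.88
ee_pos: [601.6, -97.1, 466.7]
orientation: [-2.655, -1.493, -0.223]
ft_force: [0.6, -0.4, -0.2]
width: 0.7
grasp_force: 0.3
```

```bash
python3 - <<'E'
from h import *
table([77,79,81,83,85,87,89,91]); print(readout.get_obs()['ft_force'])
shot('side','s5.png')
b=cv2.imread('pics/s5.png')[60:270,280:500]
cv2.imwrite('pics/m5.png',cv2.convertScaleAbs(cv2.resize(b,(440,420),interpolation=cv2.INTER_CUBIC),alpha=1.7,beta=20))
E
```

```text
77 [0.05 0.07 0.01] [-0.1   0.04  0.01] [613. -79. 470.] 82.36000000000001
79 [0.03 0.04 0.01] [-0.06  0.04 -0.  ] [620. -69. 472.] 83.72
81 [0.03 0.04 0.01] [-0.06  0.04  0.  ] [626. -58. 474.] 85.08000000000001
83 [0.03 0.04 0.01] [-0.06  0.04 -0.  ] [632. -48. 475.] 86.44
85 [0.03 0.04 0.  ] [-0.06  0.04  0.  ] [639. -37. 476.] 87.80000000000001
87 [0.03 0.04 0.  ] [-0.06  0.04  0.  ] [645. -26. 477.] 89.16
89 [0.03 0.04 0.  ] [-0.06  0.04  0.  ] [651. -16. 477.] 90.52000000000001
91 [ 0.03  0.04 -0.  ] [-0.06  0.04 -0.  ] [658.  -5. 477.] 91.88
[ 0.60693119 -0.35815103 -0.18243564]
```

View pics/m5.png

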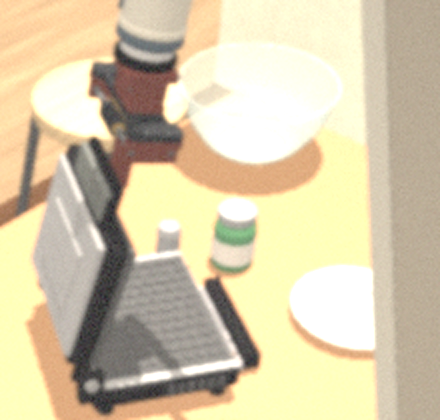

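The lid is about 75° open with the finger still on its handle (110,170). I'll ease it over the balance point slowly.

step_arm([
  [[0.05,0.08,0.01,-0.1,0.06,0,0],[0.05,0.08,0.01,-0.1,0.06,0,0],[0.05,0.08,0.01,-0.1,0.06,0,0],[0.04,0.07,0.01,-0.1,0.06,0,0],[0.04,0.06,0.01,-0.1,0.06,0,0]],
])

```text
t: 10.55
ee_pos: [613.1, -78.8, 469.2]
orientation: [-2.675, -1.504, -0.17]
ft_force: [-0.5, -1.0, -0.4]
width: 0.3
grasp_force: 0.2
```

step_arm([
  [[0.03,0.05,0.01,-0.07,0.04,0,0],[0.03,0.05,0.01,-0.07,0.04,0,0],[0.03,0.05,0.01,-0.07,0.04,0,0],[0.03,0.05,0.01,-0.07,0.04,0,0],[0.03,0.05,0.01,-0.07,0.04,0,0]],
])

```text
t: 11.18
ee_pos: [620.5, -66.4, 471.7]
orientation: [-2.689, -1.512, -0.134]
ft_force: [-0.2, -1.0, -0.7]
width: 0.1
grasp_force: 0.1
```

step_arm([
  [[0.03,0.05,0.01,-0.07,0.04,0,0],[0.03,0.05,0.01,-0.07,0.04,0,0],[0.03,0.05,0,-0.07,0.04,0,0],[0.03,0.05,0,-0.07,0.04,0,0],[0.03,0.05,0,-0.07,0.04,0,0]],
])

```text
t: 11.8
ee_pos: [628.1, -53.8, 472.7]
orientation: [-2.703, -1.52, -0.098]
ft_force: [-0.1, 0.0, 0.6]
width: 0.7
grasp_force: 0.0
```

step_arm([
  [[0.03,0.05,0,-0.07,0.04,0,0],[0.03,0.05,0,-0.07,0.04,0,0],[0.03,0.05,0,-0.07,0.04,0,0],[0.03,0.05,0,-0.07,0.04,0,0],[0.03,0.05,0,-0.07,0.04,0,0]],
])

```text
t: 12.42
ee_pos: [635.5, -41.3, 472.7]
orientation: [-2.717, -1.527, -0.06]
ft_force: [-0.3, 1.0, 0.2]
width: 0.4
grasp_force: 0.0
```

```bash
python3 - <<'E'
from h import *
table([87,91,93,95]); print(readout.get_obs()['ft_force'])
shot('side','s6.png');shot('top','t6.png')
b=cv2.imread('pics/s6.png')[60:270,280:500];a=cv2.imread('pics/t6.png')[120:330,320:540]
m=np.hstack([a,b]);m=cv2.resize(m,(800,382),interpolation=cv2.INTER_CUBIC)
cv2.imwrite('pics/m6.png',cv2.convertScaleAbs(m,alpha=1.7,beta=20))
E
```

```text
87 [0.04 0.06 0.02] [-0.08  0.04  0.02] [645. -26. 477.] 89.16
91 [0.05 0.09 0.  ] [-0.12  0.07 -0.  ] [658.  -5. 477.] 91.88
93 [ 0.03  0.04 -0.  ] [-0.06  0.04 -0.  ] [664.   6. 476.] 93.24000000000001
95 [ 0.03  0.04 -0.  ] [-0.06  0.04  0.  ] [671.  16. 475.] 94.60000000000001
[-0.34908814  0.95368801  0.16327273]
```

View pics/m6.png

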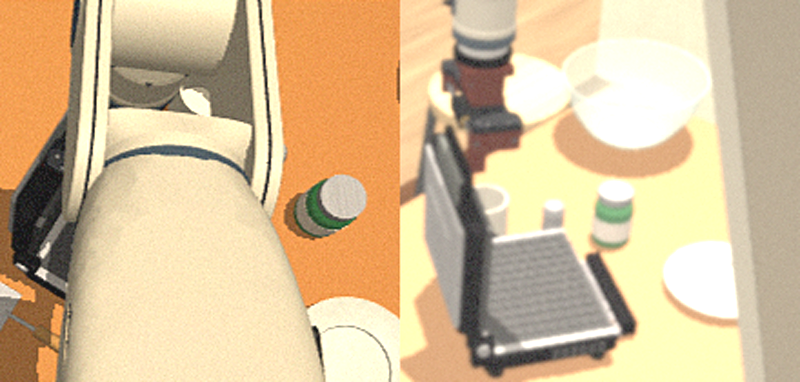

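The side crop shows the lid about upright at the left (x≈425–480), and the jar, plate and mug are in place. The pad force is zero, so it's at or past balance. I'll push a little further to be sure.

step_arm([
  [[0.04,0.06,0.01,-0.08,0.05,0,0],[0.04,0.06,0.01,-0.08,0.05,0,0],[0.04,0.06,0.01,-0.08,0.05,0,0],[0.04,0.06,0.01,-0.08,0.05,0,0],[0.04,0.06,0,-0.08,0.05,0,0]],
])

```text
t: 13.15
ee_pos: [645.6, -26.3, 474.7]
orientation: [-2.731, -1.535, -0.015]
ft_force: [0.5, -0.2, -0.3]
width: 0.4
grasp_force: 0.0
```

step_arm([
  [[0.04,0.06,0,0,0,0,0],[0.04,0.06,0,0,0,0,0],[0.04,0.06,0,0,0,0,0],[0.04,0.06,0,0,0,0,0],[0.04,0.06,0,0,0,0,0]],
])

```text
t: 13.78
ee_pos: [655.6, -11.3, 474.7]
orientation: [-2.731, -1.535, -0.016]
ft_force: [0.0, -0.7, 0.5]
width: 0.2
grasp_force: 0.0
```

```bash
python3 - <<'E'
from h import *
shot('side','s7.png'); 
plan((0,0,300),90); plan((-180,0,300),60)
def lid(th,x,y,z):  # point of shut lid turned by th deg
    d=np.array([x-105,z-72]); t=np.radians(th); c,s=np.cos(t),np.sin(t)
    # front (-x) rises
    return W(105+c*d[0]+s*d[1], y, 72-s*d[0]+c*d[1])
for th in(75,85,95,106): print(th,[proj('side0',lid(th,*p)).round() for p in((-104,120,115),(-104,-100,115),(72,120,115),(-150,65,105))])
for n in('s5','s6','s7'):
    g=cv2.cvtColor(cv2.imread(f'pics/{n}.png'),cv2.COLOR_BGR2HSV); 
    m=((g[...,1]<60)&(g[...,2]>60)).astype(np.uint8); m[:,360:]=0;m[:100]=0;m[260:]=0;m[:,:285]=0
    k,l,st,ce=cv2.connectedComponentsWithStats(m)
    for i in np.argsort(-st[1:,4])[:3]+1:
        c=max(cv2.findContours((l==i).astype(np.uint8),0,1)[0],key=cv2.contourArea)
        print(n,st[i],ce[i].round(1),cv2.approxPolyDP(c,4,True)[:,0].tolist())
E
```

```text
t 13.82 shift units [-1.135 -1.84   0.147] turn units [-0.185  0.066  0.075] tipP [110.5  -0.8 292.7] down 89.2 F [-0.1 -0.   0.2]
t 13.82 shift units [-3.926 -6.486 -0.341] turn units [ 6.234 -3.813  0.063] tipP [110.5  -0.8 292.7] down 89.2 F [-0.1 -0.   0.2]
75 [array([329., 184.]), array([306., 135.]), array([310., 240.]), array([332., 155.])]
85 [array([313., 187.]), array([293., 137.]), array([308., 242.]), array([313., 157.])]
95 [array([298., 192.]), array([279., 141.]), array([306., 245.]), array([295., 162.])]
106 [array([283., 200.]), array([265., 148.]), array([304., 248.]), array([276., 170.])]
s5 [ 297  131   38  107 2363] [315.3 181.2] [[324, 131], [317, 145], [310, 138], [297, 185], [313, 237], [332, 186], [321, 157], [328, 167], [334, 157]]
s5 [337 178  23  53 690] [350.6 206.8] [[359, 178], [355, 188], [345, 184], [337, 215], [339, 222], [345, 217], [358, 230]]
s5 [332 233  28  22 287] [348.5 246.4] [[357, 235], [353, 233], [345, 247], [334, 247], [332, 254], [358, 251]]
s6 [ 319  162   41   94 2231] [342.5 212.5] [[319, 162], [332, 189], [327, 229], [343, 246], [332, 247], [331, 254], [358, 251], [359, 181], [355, 188], [339, 190], [338, 168]]
s6 [ 291  133   25  107 1495] [303.8 182.6] [[303, 133], [305, 150], [293, 138], [291, 165], [311, 239], [315, 187], [303, 155], [309, 165], [313, 158]]
s6 [322 249   8   7  44] [325.5 252.2] [[328, 249], [322, 254]]
s7 [ 301  163   59   92 3412] [335.1 210.1] [[321, 163], [301, 183], [306, 189], [305, 181], [315, 178], [308, 201], [321, 239], [332, 246], [332, 254], [358, 251], [359, 180], [357, 187], [339, 190], [338, 168]]
s7 [285 186  25  58 159] [296.6 216.9] [[285, 186], [309, 243]]
s7 [322 249   8   7  44] [325.5 252.2] [[322, 251], [329, 253]]
```

Lid handle corner readings went from about 75° to about 85°, and it now lies back near the stop (cover edge (285,186)–(309,243)). I'll retreat along -x of the press and measure again.

step_arm([
  [[-0.4,-0.65,0.02,0,0,0,0],[-0.48,-0.77,0,0,0,0,0],[-0.48,-0.77,0,0,0,0,0],[-0.48,-0.77,0,0,0,0,0],[-0.48,-0.77,0,0,0,0,0]],
])

```text
t: 14.45
ee_pos: [538.6, -199.1, 475.8]
orientation: [-2.731, -1.536, -0.016]
ft_force: [0.9, -1.1, -0.8]
width: 0.8
grasp_force: 0.0
```

step_arm([
  [[-0.48,-0.75,-0.2,-0.04,0.01,0.01,0],[-0.48,-0.75,-0.5,-0.04,0.01,0.01,0],[0,0,-0.6,-0.04,0.01,0.02,0],[0,0,-0.6,-0.04,0.01,0.02,0],[0,0,-0.4,-0.03,0.01,0.01,0]],
])

```text
t: 15.08
ee_pos: [491.1, -273.1, 359.4]
orientation: [2.735, 1.546, -0.0]
ft_force: [0.2, 0.5, 0.2]
width: 0.5
grasp_force: 0.0
```

```bash
python3 - <<'E'
from h import *
shot('side','s8.png'); shot('top','t8.png')
plan((-195,10,14),90)
g=cv2.cvtColor(cv2.imread('pics/s8.png'),cv2.COLOR_BGR2HSV)
m=((g[...,1]<60)&(g[...,2]>60)).astype(np.uint8); m[:,320:]=0;m[:100]=0;m[260:]=0;m[:,:250]=0
k,l,st,ce=cv2.connectedComponentsWithStats(m)
for i in np.argsort(-st[1:,4])[:3]+1:
    c=max(cv2.findContours((l==i).astype(np.uint8),0,1)[0],key=cv2.contourArea); print(st[i],cv2.approxPolyDP(c,3,True)[:,0].tolist())
# lid silhouette (non-wood: low saturation or dark), leftmost per row
for v in range(140,250,10):
    r=g[v,250:345]; w=np.where((r[:,2]<70)|(r[:,1]<90))[0]; print(v,(w[:1]+250),(w[-1:]+250),end='; ')
E
```

```text
t 15.18 shift units [-0.015  0.154 -3.252] turn units [-0.021 -0.038  0.009] tipP [-201.2    5.9  176.6] down 89.8 F [-1.   0.3  0.7]
[283 142  37  91 681] [[284, 142], [301, 192], [306, 189], [305, 181], [311, 176], [315, 178], [315, 188], [307, 198], [319, 232], [319, 164], [314, 174], [301, 183], [290, 153], [292, 146], [289, 149]]
[272 143  37 101 334] [[272, 143], [286, 195], [308, 243]]
[298 128   1   2   2] [[298, 128]]
140 [274] [335]; 150 [271] [295]; 160 [274] [294]; 170 [277] [339]; 180 [281] [338]; 190 [284] [344]; 200 [288] [344]; 210 [292] [344]; 220 [296] [344]; 230 [300] [344]; 240 [305] [344];
```

The lid rests at about 105°, at the stop, on its own. Next I go down in front of the tray bar.

step_arm([
  [[0,0,-0.7,0,0,0,0],[0,0,-0.7,0,0,0,0],[0,0,-0.7,0,0,0,0],[0,0,-0.7,0,0,0,0],[0,0,-0.43,0,0,0,0]],
])

```text
t: 15.8
ee_pos: [491.8, -273.1, 198.6]
orientation: [2.734, 1.546, 0.001]
ft_force: [1.0, 0.0, 0.1]
width: 0.4
grasp_force: 0.0
```

step_arm([
  [[0.1,0.17,0,0,0,0,0],[0.1,0.17,0,0,0,0,0],[0.1,0.17,0,0,0,0,0],[0.08,0.14,0,0,0,0,0],[0.05,0.09,0,0,0,0,0]],
])

```text
t: 16.42
ee_pos: [513.6, -235.6, 199.9]
orientation: [2.732, 1.546, 0.002]
ft_force: [-0.3, -3.0, 1.8]
width: 0.2
grasp_force: 0.8
```

```bash
python3 -c "
from h import *
plan((-142,6,14),90)"
```

```text
t 16.43 shift units [ 0.143  0.28  -0.077] turn units [ 0.02   0.033 -0.002] tipP [-157.7    4.4   17.9] down 89.8 F [-0.3 -3.   1.8]
```

step_arm([
  [[0.03,0.05,0,0,0,0,0],[0.03,0.05,0,0,0,0,0],[0.03,0.05,0,0,0,0,0],[0.03,0.05,0,0,0,0,0],[0.03,0.05,0,0,0,0,0]],
])

```text
t: 17.05
ee_pos: [518.6, -226.7, 199.2]
orientation: [2.729, 1.549, -0.009]
ft_force: [-20.8, -40.7, 5.1]
width: 0.6
grasp_force: 22.7
```

step_arm([
  [[0.01,0.02,0,0,0,0,0],[0.01,0.02,0,0,0,0,0],[0.01,0.02,0,0,0,0,0],[0.01,0.02,0,0,0,0,0],[0,0,0,0,0,0,0]],
])

```text
t: 17.68
ee_pos: [519.1, -225.9, 199.3]
orientation: [2.728, 1.547, -0.014]
ft_force: [-26.6, -52.6, 5.1]
width: 0.3
grasp_force: 29.4
```

```bash
python3 -c "
from h import *
plan((-142,6,14),90)"
```

```text
t 17.68 shift units [ 0.033  0.086 -0.066] turn units [ 0.127 -0.072 -0.029] tipP [-148.4    5.1   17.3] down 89.4 F [-26.6 -52.6   5.1]
```

A firm stop at 59 N, so the tray is against its home stop. I'll back off, rise clear, and check the tray bar numerically.

step_arm([
  [[-0.1,-0.17,0,0,0,0,0],[-0.25,-0.42,0,0,0,0,0],[-0.25,-0.42,0,0,0,0,0],[0,0,0.5,0,0,0,0],[0,0,0.8,0,0,0,0]],
])

```text
t: 18.3
ee_pos: [491.6, -269.7, 263.4]
orientation: [-2.733, -1.544, 0.002]
ft_force: [-0.4, -0.1, -0.3]
width: 0.6
grasp_force: 0.0
```

step_arm([
  [[0,0,0.8,0,0,0,0],[0,0,0.8,0,0,0,0],[-0.6,-0.6,0.5,0,0,0,0],[-0.8,-0.8,0.2,0,0,0,0],[-0.8,-0.8,0,0,0,0,0]],
])

```text
t: 18.92
ee_pos: [381.7, -380.6, 380.2]
orientation: [2.732, 1.547, 0.002]
ft_force: [0.8, -0.4, 0.2]
width: 0.3
grasp_force: 0.0
```

step_arm([
  [[-0.8,-0.8,0,0,0,0,0],[-0.8,-0.8,0,0,0,0,0],[-0.5,-0.5,0,0,0,0,0],[0,0,0,0,0,0,0],[0,0,0,0,0,0,0]],
])

```text
t: 19.55
ee_pos: [277.7, -484.4, 378.8]
orientation: [-2.735, -1.546, -0.002]
ft_force: [-0.4, 0.7, 0.8]
width: 0.4
grasp_force: 0.0
```

```bash
python3 - <<'E'
from h import *
shot('side','s9.png'); shot('top','t9.png'); plan((-142,6,14),90)
def prof(f,z):  # brightness/sat along press -x at several y, at height z, top view
    g=cv2.cvtColor(cv2.imread(f'pics/{f}.png'),cv2.COLOR_BGR2HSV)
    for y in(-50,0,50,80):
        o=[]
        for x in range(-185,-95,5):
            u,v=proj('top0',W(x,y,z)).round().astype(int); o.append('%d/%d'%(g[v,u,2],g[v,u,1]))
        print(f,y,o)
prof('t9',34); prof('t8',34)
a=cv2.imread('pics/t9.png').astype(int);b=cv2.imread('pics/top0.png').astype(int)
d=(np.abs(a-b).max(2)>60)
for n,p,r in(('jar',W(0,0,0)*0+[626,-361,50],20),('shaker',[697,-287,40],12),('plate',[424,-386,10],30),('mug',[775,-199,50],20)):
    u,v=proj('top0',p).round().astype(int); print(n,u,v,d[v-r:v+r,u-r:u+r].mean().round(3))
u0=(290,265,385,330);print('spatula',d[265:330,290:385].mean(),'oil',d[195:245,140:200].mean())
g=cv2.cvtColor(cv2.imread('pics/s9.png'),cv2.COLOR_BGR2HSV)
m=((g[...,1]<60)&(g[...,2]>60)).astype(np.uint8)[:,:]; m[:,300:]=0;m[:,:250]=0
for v in(150,170,190): print(v,np.where(g[v,250:345,1]<90)[0][:1]+250)
E
```

```text
t 19.65 shift units [ 4.849  5.249 -3.66 ] turn units [-0.003  0.013 -0.012] tipP [-491.7   78.5  197. ] down 89.9 F [ 0.1  0.4 -0.2]
t9 -50 ['148/190', '150/180', '149/181', '145/181', '152/183', '148/184', '147/184', '153/177', '149/181', '133/190', '11/23', '8/223', '17/150', '15/51', '13/98', '92/36', '55/46', '55/46']
t9 0 ['147/186', '147/186', '149/187', '142/190', '146/182', '152/176', '153/180', '150/185', '154/174', '157/180', '5/51', '12/234', '20/89', '19/81', '6/43', '1/255', '108/38', '55/23']
t9 50 ['147/187', '150/185', '146/178', '150/180', '148/179', '150/184', '146/187', '148/179', '151/186', '150/184', '45/142', '14/73', '23/22', '24/32', '23/78', '0/0', '112/39', '51/50']
t9 80 ['147/182', '149/183', '149/178', '152/183', '149/183', '146/183', '150/182', '147/184', '146/180', '156/173', '10/51', '16/32', '16/64', '19/81', '19/67', '0/0', '163/16', '51/25']
t8 -50 ['159/181', '156/186', '163/181', '165/178', '160/182', '146/180', '0/0', '9/57', '11/46', '16/80', '6/128', '61/33', '135/38', '184/28', '169/35', '91/50', '52/20', '57/45']
t8 0 ['87/170', '93/170', '87/185', '163/178', '157/182', '168/181', '0/0', '0/0', '16/64', '0/0', '22/35', '33/31', '98/34', '194/33', '203/31', '59/43', '55/56', '27/19']
t8 50 ['85/189', '90/170', '91/171', '90/187', '95/169', '94/190', '9/255', '0/0', '0/0', '11/139', '17/135', '44/70', '93/33', '105/27', '106/34', '5/255', '62/29', '29/88']
t8 80 ['90/167', '87/193', '86/193', '85/189', '91/185', '95/183', '5/255', '15/17', '5/255', '15/68', '13/20', '20/26', '98/31', '103/35', '107/36', '60/60', '89/32', '27/57']
jar 501 233 0.0
shaker 467 207 0.019
plate 512 319 0.0
mug 431 175 0.007
spatula 0.07368421052631578 oil 0.0
150 [271]
170 [277]
190 [284]
```

The bar face moved from about x = -157 to -136 mm. The steel tray strip that showed behind it is gone, so the tray is home. The lid edge is unchanged at the stop and the neighbouring objects haven't moved.

```bash
python3 -c "
from h import *
print(ctrl.close_job())"
```

```text
the job is handed in; nothing more can be done
None
```

The lid is leaning back on its stop by its own weight, the tray is pushed fully home, and the job is handed in with the arm clear of everything; camera checks showed no sign of the jar, plate, mug, shaker or oil bottle moving (the spatula's area changed slightly, which I took to be the open lid's shadow, and I did not check the tumbler).

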